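Check a trolley castor's foot brake and note its pedal travel

TASK

Check the foot brake of the castor on the grey plate: press its red pedal down slowly until you clearly feel it firm up, stop there without straining the brake, and let go (the pedal stays down, brake on). Then slide the red marker along the scale until it is level with the yellow pointer, to note how far the pedal travelled. Leave everything else on the bench where it is.

Things in the scene. Friction and masses are not known exactly. Their poses are not given: they have to be found in the camera images.
- brake_unit: grey steel plate 340 x 320 x 12 mm fixed to the bench, with a castor (156 mm high, stem to 184 mm), its red brake pedal in front of the fork and an aluminium travel scale on the right. Origin on the bench, 15 mm towards the pedal and 10 mm left of the plate's centre; x points from pedal to wheel (the scale runs along x), y left, z up
- pedal (a joint): pedal angle in rad: 0 at rest (arm sloping up 0.35 rad to its free end), growing as it is pressed down, end stop 0.55. Stiff hinge, stays where it is left. The brake bites somewhere from 0.12 to 0.40 rad, depending on hidden wear (19 to 64 mm of pad travel). Let go after a firm press, the pad springs back up to about 6 mm and stays there, brake on
- pedal_pad (a point): middle of the top face of the red pedal pad, 55 mm (x) by 56 mm (y), 12 mm thick, at rest 164 mm above the bench, moving down on an arc about pedal_hinge. Pressed there it moves at about 2 to 5 N; once the brake bites the force grows about 2 N per mm. 10 to 14 N has clearly firmed up; above about 20 N strains the brake
- pedal_hinge (a point): the pedal's hinge axis (along brake_unit's y), inside the fork, 100 mm above the bench, 160 mm from the pad's middle
- shoe (a joint): how far the brake shoe is squeezed, in m: 0 until the brake bites, about 0.0003 once firm (8 to 9 N on the pad), 0.0013 when strained. Hidden inside the fork; too small to show well in noisy readings
- pointer_tip (a point): tip of the yellow pointer over the scale, 64 mm above the bench. A linkage moves it with the pedal, +x in brake_unit's frame, 160 mm per rad, that is 1 mm per mm of pad travel; it cannot be pushed. Ticks every 10 mm
- marker (a joint): place of the red marker along the scale in m, growing towards the wheel (+x of brake_unit), 0 to 0.130; the same value as the pointer's travel when they are level. It slides with about 1.5 N of friction and stays where it is left
- marker_index (a point): end of the marker's thin red index line, which points at the pointer's row; level with pointer_tip when both have the same x in brake_unit's frame
- marker_grip (a point): point to grip the red marker: 89 mm above the bench, in the middle of an upright tab 12 mm thick (along the scale, x), 24 mm wide (y), 34 mm tall, its top 14 mm above this point and the scale housing's top (60 mm above the bench) 29 mm below it
- spanner: steel spanner, 160 mm, lying on the plate left of the pedal; leave alone. Origin under its middle
- collar: steel collar, 40 mm across and 14 mm high, lying on the plate behind the scale; leave alone. Origin under its centre
- washer_bin: blue picking bin 170 x 110 x 80 mm with washers, right of the plate; leave alone. Origin under its centre
- bolt_bin: blue picking bin 170 x 110 x 80 mm, left of the plate; leave alone. Origin under its centre
- carton: cardboard carton 130 x 100 x 70 mm on the left; leave alone. Origin under its centre
- spray_can: can 56 mm across, 150 mm high, on the right; leave alone. Origin under its centre
- screwdriver: screwdriver, 190 mm, lying on the right near the robot; leave alone. Origin under its middle
- spare_wheel: black castor wheel lying flat, 100 mm across, 36 mm high, on the left; leave alone. Origin under its centre

How it is judged:
By the outcome, as a careful person would: the job done as asked, in the order asked, and still so for the second after the job is handed in, with the robot touching nothing.
It also fails if it takes over 51 s, if anything falls off the work surface, if the arm or the gripper's body presses on something with over 40 N, if the wrist force passes 120 N, or if a joint passes its speed limit or range.

ROBOT

A 7-joint arm with a two-finger parallel gripper is mounted at the origin on the work surface. World frame = base frame: x ahead of the robot, y to its left, z up, the work surface at z = 0. Lengths are in m, angles in degrees, forces in N, time in s.
With the tool pointing down it reaches from about 0.425 to 0.875 m from the base axis. Payload 9.9 kg.
Tool frame: the origin (TCP) lies at the very end of the fingers, on their centre line; the grasp point (between the pads) lies 19 mm behind it; x points along the fingers, z is the direction in which the jaws open and shut, and the axes are right-handed (so a half turn about x gives the same grasp; the last joint's range is limited). The gripper opens to 85 mm and grips with 20 to 120 N. Pads are 22 mm wide; open, the fingers measure 114 mm over their backs; the gripper's body (76 mm by 85 mm) begins 54 mm behind the grasp point. The pads swing forward as they close: fully open they stand 13 mm farther back than shut.
Start: joints at [72.376, 32.985, 1.427, 82.34, -0.859, 64.687, -3.237], TCP at [0.15, -0.658, 0.231] pointing down, gripper open.
Joint ranges: [-157.87, 157.87], [-19.46, 123.44], [-87.15, 90], [11.01, 140.99], [-62.26, 242.26], [9.8, 113.94], [-161.44, 161.44]. Speed limits (degrees/s): [127.2, 127.2, 172.46, 172.46, 180, 180, 180].

INTERFACE

Orientations are given as [roll, pitch, yaw] about the fixed x, y, z axes, in that order (R = Rz(yaw) Ry(pitch) Rx(roll)).
In Python, from workcell import manip gives the robot as it stands.
- The arm moves only by the tool servo_tool, never from a script. Its argument "motion" is a list of rows, each a list of 7 numbers: the shift along the tool's x, y, z in units of 40 mm (1.0 is 40 mm), then the turn, a rotation vector about the tool's x, y, z in units of 8 degrees (1.0 is 8 degrees), then the opening, from 0 (shut) to 1 (fully open). In form: [[x, y, z, rx, ry, rz, hand], ...]. A call has 1 to 12 rows; each row shifts and turns the commanded pose from where the row before left it, along the tool's axes as they then stand; what a row does not reach is not made up. A row lasts 1/8 s, in which the tool goes at most 62.5 mm and 10.7 degrees, less where a joint would pass 70% of its speed; a pose out of reach is approached as far as the arm can. A call is refused whole if a number of a shift passes 1 or a number of a turn 1, either way. A call with a gripper value outside its range is refused whole. The fingers move at their own pace and stop on an object; "squeeze" is the grip in N (left out, the last holds). Time passes only in rows, so rows that do not move let the fingers close. It gives the time, the measured TCP pose, the force and the opening at its end, in the units of the state.
- manip.observe(): the state, without advancing time (a new reading comes with each control period).
- manip.camera(name): name is "scene" or "top" or "wrist"; returns (picture, depth): 480x640x3 uint8, red, green, blue; 480x640 float32, m along the optical axis (not along the pixel's ray), 0 where there is no reading.
- manip.get_calibration(name): a dict with "fx", "fy", "cx", "cy" (pixels), "eye" and "attitude" of the camera in the world. Camera axes: x right, y down, z forward; pixel columns grow to the right and rows downward; lengths in m; the calibration is good to about 2 mm. A picture is of the moment at which its call begins: read the wrist's pose just before it. get_calibration takes no time and is no camera call; for the wrist camera it gives the pose at the moment of the call.
- manip.job_done(): hands the job in, once; it reports no verdict.
The state is a dict: "time_s": time; "joints": joint angles; "joint_velocities": joint speeds; "tau": joint torques, N m; "position": TCP position; "tcp_rot": TCP orientation; "ft_force": force on the tool from outside, world axes, zero at the start; "moment": the same for the moment, N m; "finger_gap": finger opening in m.
Only numpy, scipy, OpenCV 4.12 (cv2) and the standard library are available. Lean on these libraries where they do the work, as an engineer would, in place of code of your own. Each camera call takes 0.05 s, during which the arm holds its last target.

## Working session

There is one attempt and no reset: what is moved stays moved. The work goes in short steps, Python scripts to look and compute and a tool call to move; the robot and the scene stay as the last step left them, time stands still between calls to the robot, and variables do not carry over. Pictures are saved under pics/ and viewed, and the job is handed in when it is done.

Besides the shell and the picture viewer there is one more tool, called after "Call:" by a JSON object that holds its "fn" and its "kwargs", one argument or row to a line. servo_tool: Moves the arm, as the interface text tells. Its arguments: {"type":"object","properties":{"motion":{"type":"array","items":{"type":"array","items":{"type":"number"}}},"squeeze":{"type":"number"}},"required":["motion"]}

```bash
ls; mkdir -p pics; python3 - <<'E'
from workcell import manip
import cv2
print(manip.observe())
for n in ("scene","top"):
    p,d=manip.camera(n); cv2.imwrite(f"pics/{n}0.png",p[:,:,::-1])
    import numpy as np; np.save(f"pics/{n}0.npy",d); print(n,manip.get_calibration(n))
E
```

```text
pics
{'time_s': 0.0, 'joints': array([72.37538825, 33.03287484,  1.423819  , 82.38794884, -0.85997738,
       64.68582513, -3.23797855]), 'joint_velocities': array([-0.03240192,  0.05441397,  0.04437255,  0.0036034 , -0.15514569,
        0.02889932,  0.02784918]), 'tau': array([ 4.96674911e-04, -7.65742493e+01,  2.25072384e+00, -2.85969061e+01,
        1.53710064e-02,  1.26159212e-02, -5.71156392e-06]), 'position': array([ 0.1497131 , -0.65771158,  0.23043095]), 'tcp_rot': array([-177.1677829 ,   89.90393131,  105.656072  ]), 'ft_force': array([-0.12046891, -0.34046957, -0.20323627]), 'moment': array([-0.00567206, -0.0220811 ,  0.01822348]), 'finger_gap': 0.08507011361097955}
scene {'fx': 522.9003125072445, 'fy': 522.9003125072445, 'cx': 318.9166687472047, 'cy': 244.12738251098736, 'eye': array([ 1.65746134, -0.39503468,  1.15681493]), 'attitude': array([-131.57767618,    0.28996888,   70.65287708])}
top {'fx': 518.4039954404006, 'fy': 518.4039954404006, 'cx': 318.522924764813, 'cy': 235.69856398709624, 'eye': array([0.45815196, 0.0177599 , 1.35880307]), 'attitude': array([-174.89898001,   -0.77429916,  -89.68516144])}
```

View pics/scene0.png

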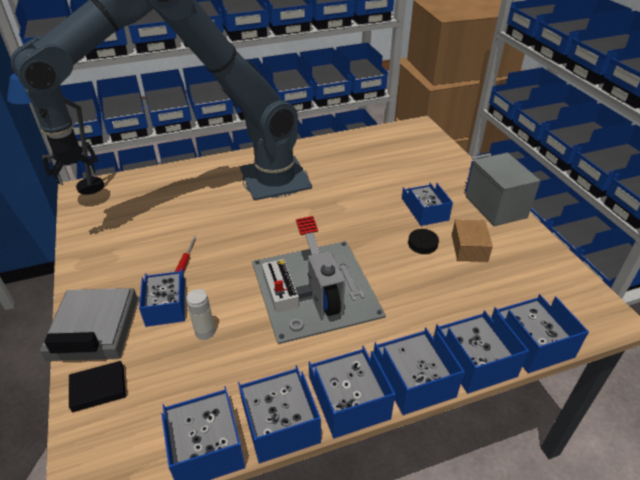

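View pics/top0.png

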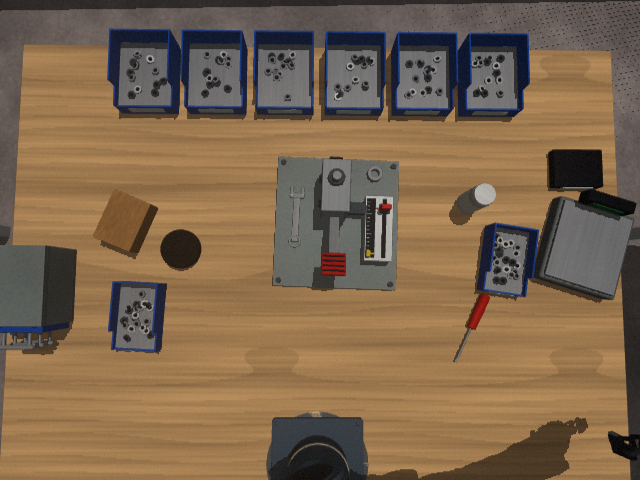

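The plate is ahead of the robot. In the top view the pedal pad is at about (334,264), the marker at (384,209) and the pointer at (370,254). I'll enlarge it to measure.

```bash
cat > h.py <<'E'
import numpy as np, cv2
from scipy.spatial.transform import Rotation as R
from workcell import manip
def pix2w(c,u,v,z=None,d=None):
    Rm=R.from_euler('xyz',c['attitude'],degrees=True).as_matrix()
    r=Rm@np.array([(u-c['cx'])/c['fx'],(v-c['cy'])/c['fy'],1.0]); e=np.array(c['eye'])
    if d is None: d=(z-e[2])/r[2]
    return e+r*d
def w2pix(c,p):
    Rm=R.from_euler('xyz',c['attitude'],degrees=True).as_matrix()
    q=Rm.T@(np.array(p)-c['eye']); return c['cx']+c['fx']*q[0]/q[2], c['cy']+c['fy']*q[1]/q[2]
def crop(p,x0,y0,w,h,s,fn):
    cv2.imwrite(fn,cv2.resize(p[y0:y0+h,x0:x0+w,::-1],None,fx=s,fy=s,interpolation=cv2.INTER_CUBIC))
E
python3 - <<'E'
import cv2
p=cv2.imread('pics/top0.png')
cv2.imwrite('pics/top0c.png',cv2.resize(p[150:300,265:415],None,fx=4,fy=4,interpolation=cv2.INTER_CUBIC))
E
```

```text
(no output)
```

View pics/top0c.png

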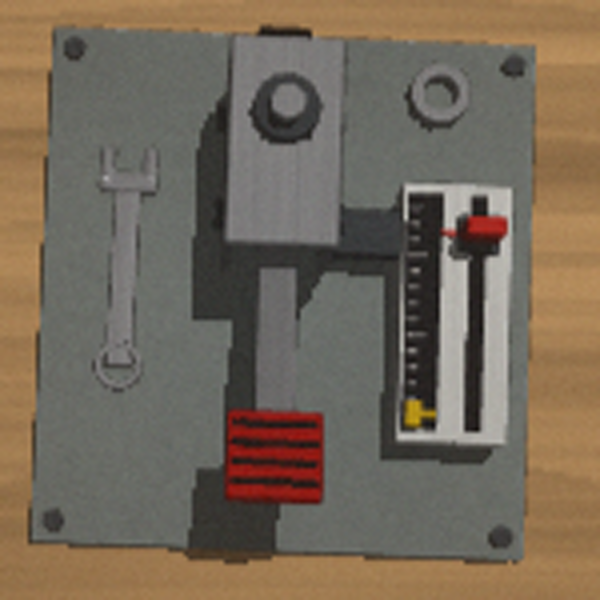

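```bash
python3 - <<'E'
from h import *
c=manip.get_calibration('top'); d=np.load('pics/top0.npy')
def P(u,v,z): return pix2w(c,265+(u-1.5)/4,150+(v-1.5)/4,z)
tl,tr,br,bl=[P(*a,.012) for a in [(53,28),(536,45),(522,562),(30,542)]]
print(tl,tr,br,bl)
ctr=(tl+tr+br+bl)/4; xa=(tl+tr-bl-br)/2; ya=(tl+bl-tr-br)/2
print(np.linalg.norm(xa),np.linalg.norm(ya)); 
yx=np.degrees(np.arctan2(xa[1],xa[0])); yy=np.degrees(np.arctan2(-ya[0],ya[1])); print('yaw',yx,yy)
y=np.radians((yx+yy)/2); X=np.array([np.cos(y),np.sin(y),0]);Y=np.array([-np.sin(y),np.cos(y),0])
O=ctr-.015*X+.010*Y; print('ctr',ctr,'O',O)
for n,u,v,z in [('pad',275,455,.164),('tabtop',488,226,.103),('idx',445,232,.064),('ptr',432,412,.064),('stem',290,102,.184)]:
    w=P(u,v,z); print(n,w.round(4),'unit',(w-O)@X,(w-O)@Y, 'depth z',pix2w(c,265+u/4,150+v/4,d=d[150+v//4,265+u//4]).round(4))
E
```

```text
[0.78748125 0.10875873 0.012     ] [ 0.7788401 -0.2108306  0.012    ] [ 0.43831966 -0.19893128  0.012     ] [0.44948575 0.11938836 0.012     ]
0.339444926595798 0.31910820168227144
yaw -1.9017086773085194 -1.7784767749789963
ctr [ 0.61353169 -0.0454037   0.012     ] O [ 0.59886053 -0.0349272   0.012     ]
pad [ 0.5011 -0.0324  0.164 ] unit -0.09777996843936372 -0.0005885014517079177 depth z [ 0.5003 -0.0333  0.1619]
tabtop [ 0.6442 -0.165   0.103 ] unit 0.0494807507894063 -0.12854915113011214 depth z [ 0.6439 -0.1665  0.099 ]
idx [ 0.6459 -0.1435  0.064 ] unit 0.050542133100940155 -0.10697440926479403 depth z [ 0.6452 -0.1446  0.0622]
ptr [ 0.5322 -0.1348  0.064 ] unit -0.06342532584945086 -0.10198494352467084 depth z [ 0.5313 -0.1357  0.0641]
stem [ 0.7033 -0.0396  0.184 ] unit 0.10454120759206177 -0.0012862897681107017 depth z [ 0.7022 -0.0404  0.1851]
```

```bash
cat >> h.py <<'E'
yaw=np.radians(-1.84); X=np.array([np.cos(yaw),np.sin(yaw),0]);Y=np.array([-np.sin(yaw),np.cos(yaw),0]); O=np.array([.59886,-.03493,0])
def U(x,y,z): return O+x*X+y*Y+np.array([0,0,z])
def toU(p): p=np.array(p)-O; return np.array([p@X,p@Y,p[2]])
def down(jaw):  # tool x down, tool z along jaw
    x=np.array([0,0,-1.]); z=jaw; y=np.cross(z,x); return np.column_stack([x,y,z])
def plan(pt,Rt,s=None):
    s=s or manip.observe(); Rc=R.from_euler('xyz',s['tcp_rot'],degrees=True).as_matrix()
    print('shift units',(Rc.T@(np.array(pt)-s['position'])/.04).round(2),'turn units',(np.degrees(R.from_matrix(Rc.T@Rt).as_rotvec())/8).round(2))
E
python3 - <<'E'
from h import *
s=manip.observe(); print(R.from_euler('xyz',s['tcp_rot'],degrees=True).as_matrix().round(3))
t=U(-.092,0,.215); print(t)
for j in (X,-X): plan(t,down(j))
E
```

```text
[[-0.     0.975  0.222]
 [ 0.001  0.222 -0.975]
 [-1.    -0.    -0.001]]
[ 0.50690744 -0.03197601  0.215     ]
shift units [  0.41  12.18 -13.27] turn units [-9.42 -0.01 -0.01]
shift units [  0.41  12.18 -13.27] turn units [ 1.308e+01 -1.000e-02  1.000e-02]
```

```bash
python3 - <<'E'
from h import *
s=manip.observe(); p=s['position'].copy(); Rc=R.from_euler('xyz',s['tcp_rot'],degrees=True).as_matrix()
for i in range(20):
    sh=[.02,.95,-.22]
    p=p+Rc@np.array(sh)*.04; Rc=Rc@R.from_rotvec(np.radians([-.47*8,0,0])).as_matrix()
    if i%5==4: print(i,p.round(3),np.hypot(p[0],p[1]))
E
```

```text
4 [ 0.312 -0.551  0.227] 0.6330731214705956
9 [ 0.431 -0.398  0.223] 0.5862814208666665
14 [ 0.494 -0.214  0.219] 0.538525432910387
19 [ 0.495 -0.02   0.215] 0.49534336896616304
```

Call:
{"fn": "servo_tool", "kwargs": {
  "motion": [
    [0.02,0.95,-0.22,-0.47,0,0,0],
    [0.02,0.95,-0.22,-0.47,0,0,0],
    [0.02,0.95,-0.22,-0.47,0,0,0],
    [0.02,0.95,-0.22,-0.47,0,0,0],
    [0.02,0.95,-0.22,-0.47,0,0,0],
    [0.02,0.95,-0.22,-0.47,0,0,0],
    [0.02,0.95,-0.22,-0.47,0,0,0],
    [0.02,0.95,-0.22,-0.47,0,0,0],
    [0.02,0.95,-0.22,-0.47,0,0,0],
    [0.02,0.95,-0.22,-0.47,0,0,0]
  ]
}}

```text
time_s: 1.35
position: [0.4316, -0.3967, 0.2229]
tcp_rot: [171.0, 90.0, 131.5]
ft_force: [0.2, -0.8, -0.4]
finger_gap: -0.0003
```

Call:
{"fn": "servo_tool", "kwargs": {
  "motion": [
    [0.02,0.95,-0.18,-0.47,0,0,0],
    [0.02,0.95,-0.18,-0.47,0,0,0],
    [0.02,0.95,-0.18,-0.47,0,0,0],
    [0.02,0.95,-0.18,-0.47,0,0,0],
    [0.02,0.95,-0.18,-0.47,0,0,0],
    [0.02,0.95,-0.18,-0.47,0,0,0],
    [0.02,0.95,-0.18,-0.47,0,0,0],
    [0.02,0.95,-0.18,-0.47,0,0,0],
    [0.02,0.8,-0.15,-0.47,0,0,0],
    [0.02,0.6,-0.1,-0.5,0,0,0],
    [0,0,0,0,0,0,0]
  ]
}}

```text
time_s: 2.72
position: [0.5113, -0.0448, 0.2152]
tcp_rot: [115.8, 90.0, 114.3]
ft_force: [0.2, -0.9, -0.0]
finger_gap: -0.0001
```

```bash
python3 - <<'E'
from h import *
s=manip.observe(); print(s['position'],s['ft_force'],s['time_s'])
plan(U(-.093,0,.185),down(X),s)
p,d=manip.camera('wrist'); cv2.imwrite('pics/w1.png',p[:,:,::-1]); print(manip.get_calibration('wrist'))
p,d=manip.camera('top'); crop(p,265,150,150,150,4,'pics/t1.png')
E
```

```text
[ 0.51134821 -0.04478951  0.21522894] [ 2.46569986e-01 -8.73028035e-01 -1.68121215e-04] 2.725
shift units [ 0.76  0.32 -0.14] turn units [ 0.04 -0.   -0.  ]
{'fx': 428.55066280046606, 'fy': 428.55066280046606, 'cx': 316.837897002684, 'cy': 234.79772870329828, 'eye': array([0.51362449, 0.02644157, 0.35890044]), 'attitude': array([ 1.63307023e+02,  6.39555345e-03, -1.64931880e+00])}
```

View pics/w1.png

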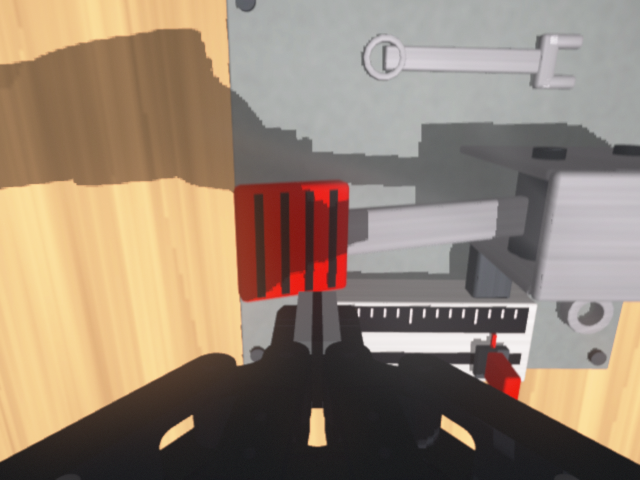

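View pics/t1.png

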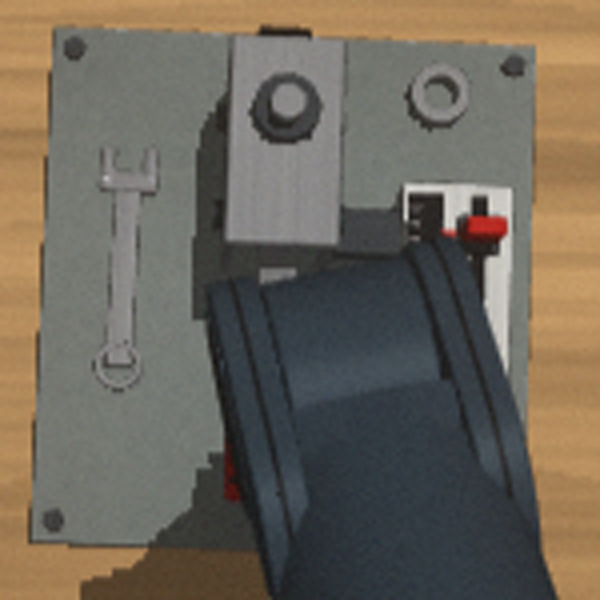

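```bash
python3 - <<'E'
from h import *
c=manip.get_calibration('wrist')
for n,u,v in [('c',293,240),('tl',237,186),('tr',348,181),('br',346,287),('bl',244,300)]:
    for z in ((.164,) if n=='c' else ((.173,) if n[1]=='l' else (.155,))): print(n,toU(pix2w(c,u,v,z)).round(4))
E
```

```text
c [-0.0982 -0.0034  0.164 ]
tl [-0.1219  0.0242  0.173 ]
tr [-0.072   0.0234  0.155 ]
br [-0.0718 -0.0316  0.155 ]
bl [-0.1214 -0.0304  0.173 ]
```

Call:
{"fn": "servo_tool", "kwargs": {
  "motion": [
    [0.3,0.3,-0.14,0,0,0,0],
    [0.2,0,0,0,0,0,0],
    [0.2,0,0,0,0,0,0],
    [0,0,0,0,0,0,0]
  ]
}}

```text
time_s: 3.32
position: [0.5059, -0.0348, 0.1865]
tcp_rot: [-177.4, 89.9, -179.2]
ft_force: [0.4, 0.1, 0.3]
finger_gap: -0.0002
```

Call:
{"fn": "servo_tool", "kwargs": {
  "motion": [
    [0.1,0,0,0,0,0,0],
    [0.1,0,0,0,0,0,0],
    [0.1,0,0,0,0,0,0],
    [0.1,0,0,0,0,0,0],
    [0.05,0,0,0,0,0,0],
    [0.05,0,0,0,0,0,0],
    [0.05,0,0,0,0,0,0]
  ]
}}

```text
time_s: 4.2
position: [0.5064, -0.0344, 0.1652]
tcp_rot: [6.4, 90.0, 4.6]
ft_force: [-0.4, -0.8, 1.1]
finger_gap: -0.0001
```

Call:
{"fn": "servo_tool", "kwargs": {
  "motion": [
    [0.05,0,0,0,0,0,0],
    [0.05,0,0,0,0,0,0],
    [0.05,0,0,0,0,0,0]
  ]
}}

```text
time_s: 4.58
position: [0.5063, -0.0344, 0.1593]
tcp_rot: [4.0, 90.0, 2.3]
ft_force: [-0.4, 0.1, 3.9]
finger_gap: -0.0004
```

Call:
{"fn": "servo_tool", "kwargs": {
  "motion": [
    [0.04,0,-0.015,0,0,0,0],
    [0.04,0,-0.015,0,0,0,0],
    [0.04,0,-0.015,0,0,0,0],
    [0.04,0,-0.015,0,0,0,0],
    [0.04,0,-0.015,0,0,0,0],
    [0.04,0,-0.015,0,0,0,0]
  ]
}}

```text
time_s: 5.32
position: [0.5029, -0.0343, 0.1496]
tcp_rot: [16.4, 90.0, 14.6]
ft_force: [1.1, -0.1, 3.0]
finger_gap: -0.0
```

Call:
{"fn": "servo_tool", "kwargs": {
  "motion": [
    [0.025,0,-0.01,0,0,0,0],
    [0.025,0,-0.01,0,0,0,0],
    [0.025,0,-0.01,0,0,0,0]
  ]
}}

```text
time_s: 5.7
position: [0.5018, -0.0342, 0.1467]
tcp_rot: [11.8, 90.0, 10.0]
ft_force: [2.1, -0.4, 3.5]
finger_gap: -0.0001
```

Call:
{"fn": "servo_tool", "kwargs": {
  "motion": [
    [0.025,0,-0.008,0,0,0,0],
    [0.025,0,-0.008,0,0,0,0],
    [0.025,0,-0.008,0,0,0,0]
  ]
}}

```text
time_s: 6.08
position: [0.5008, -0.0342, 0.1437]
tcp_rot: [11.5, 90.0, 9.7]
ft_force: [3.2, 0.3, 3.4]
finger_gap: 0.0001
```

Call:
{"fn": "servo_tool", "kwargs": {
  "motion": [
    [0.025,0,-0.007,0,0,0,0],
    [0.025,0,-0.007,0,0,0,0],
    [0.025,0,-0.007,0,0,0,0]
  ]
}}

```text
time_s: 6.45
position: [0.5001, -0.0342, 0.1409]
tcp_rot: [4.3, 89.9, 2.5]
ft_force: [3.9, -0.8, 6.6]
finger_gap: -0.0001
```

Call:
{"fn": "servo_tool", "kwargs": {
  "motion": [
    [0.012,0,0,0,0,0,0],
    [0.013,0,0,0,0,0,0]
  ]
}}

```text
time_s: 6.7
position: [0.5, -0.0341, 0.14]
tcp_rot: [-1.8, 90.0, -3.5]
ft_force: [2.2, 0.2, 8.7]
finger_gap: 0.0002
```

Call:
{"fn": "servo_tool", "kwargs": {
  "motion": [
    [0.012,0,0,0,0,0,0],
    [0.013,0,0,0,0,0,0]
  ]
}}

```text
time_s: 6.95
position: [0.4998, -0.0342, 0.139]
tcp_rot: [-17.1, 90.0, -18.8]
ft_force: [1.4, -0.8, 10.4]
finger_gap: -0.0002
```

Call:
{"fn": "servo_tool", "kwargs": {
  "motion": [
    [0.01,0,0,0,0,0,0],
    [0.01,0,0,0,0,0,0]
  ]
}}

```text
time_s: 7.2
position: [0.4996, -0.0342, 0.1383]
tcp_rot: [-50.4, 90.0, -52.2]
ft_force: [0.8, 0.1, 11.0]
finger_gap: -0.0
```

Call:
{"fn": "servo_tool", "kwargs": {
  "motion": [
    [0.012,0,0,0,0,0,0],
    [0,0,0,0,0,0,0]
  ]
}}

```text
time_s: 7.45
position: [0.4995, -0.0342, 0.1378]
tcp_rot: [-94.5, 90.0, -96.3]
ft_force: [0.1, 0.2, 11.1]
finger_gap: 0.0003
```

Call:
{"fn": "servo_tool", "kwargs": {
  "motion": [
    [0.012,0,0,0,0,0,0],
    [0,0,0,0,0,0,0]
  ]
}}

```text
time_s: 7.7
position: [0.4995, -0.0341, 0.1374]
tcp_rot: [-106.5, 90.0, -108.2]
ft_force: [-0.3, 0.3, 12.8]
finger_gap: -0.0
```

Clearly firm at 12.8 N, so I'll release slowly, straight up.

Call:
{"fn": "servo_tool", "kwargs": {
  "motion": [
    [-0.05,0,0,0,0,0,0],
    [-0.05,0,0,0,0,0,0],
    [-0.1,0,0,0,0,0,0],
    [-0.2,0,0,0,0,0,0],
    [-0.4,0,0,0,0,0,0],
    [-0.6,0,0,0,0,0,0],
    [-0.5,0,0,0,0,0,0]
  ]
}}

```text
time_s: 8.57
position: [0.4996, -0.0342, 0.2142]
tcp_rot: [16.4, 90.0, 14.7]
ft_force: [0.1, 0.0, -0.3]
finger_gap: 0.0002
```

```bash
python3 - <<'E'
from h import *
p,d=manip.camera('wrist'); cv2.imwrite('pics/w2.png',p[:,:,::-1]); 
s=manip.observe(); print(s['ft_force'],s['position'],s['time_s'])
plan(U(.0495,-.1300,.17),down(X),s)
E
```

```text
[0.75560856 0.68539556 1.67487991] [ 0.50076097 -0.03400854  0.21638594] 8.625
shift units [ 1.17 -3.2   3.68] turn units [ 0.01  0.02 -0.  ]
```

View pics/w2.png

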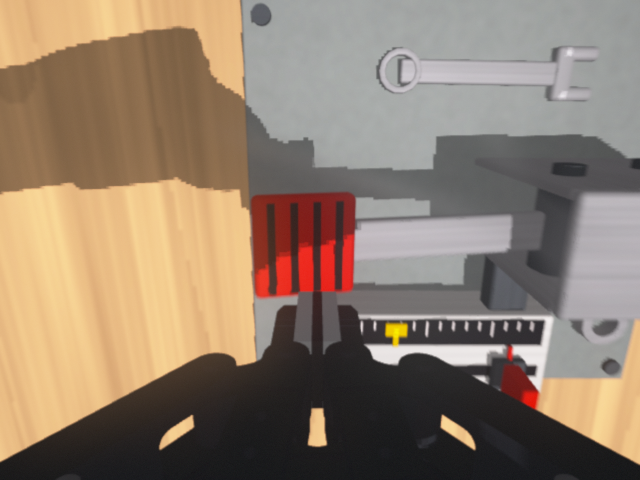

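```bash
python3 - <<'E'
from h import *
c=manip.get_calibration('wrist')
for n,u,v,z in [('ptr',396.5,344,.064),('idx',510,348,.064),('tabtopcorner',516,365,.103),('tabtop2',537,402,.103)]: print(n,toU(pix2w(c,u,v,z)).round(4))
E
```

```text
ptr [-0.0349 -0.1071  0.064 ]
idx [ 0.0544 -0.1106  0.064 ]
tabtopcorner [ 0.0401 -0.1001  0.103 ]
tabtop2 [ 0.0592 -0.1303  0.103 ]
```

Call:
{"fn": "servo_tool", "kwargs": {
  "motion": [
    [0,-0.8,0.9,0,0,0,0.45],
    [0,-0.8,0.9,0,0,0,0.45],
    [0,-0.8,0.9,0,0,0,0.45],
    [0.4,-0.8,0.9,0,0,0,0.45],
    [0.4,0,0.1,0,0,0,0.45],
    [0.3,0,0,0,0,0,0.45],
    [0,0,0,0,0,0,0.45]
  ]
}}

```text
time_s: 9.5
position: [0.6426, -0.1654, 0.1682]
tcp_rot: [160.1, 89.9, 158.5]
ft_force: [-0.7, -0.2, 1.0]
finger_gap: 0.0385
```

```bash
python3 - <<'E'
from h import *
c=manip.get_calibration('wrist'); p,d=manip.camera('wrist'); cv2.imwrite('pics/w3.png',p[:,:,::-1]); 
s=manip.observe(); print(s['ft_force'],s['position'],toU(s['position']),s['finger_gap'],s['time_s']); print(c)
p,d=manip.camera('scene'); crop(p,240,210,150,130,5,'pics/s3.png')
E
```

```text
[-0.22111007  0.20919176 -0.19184778] [ 0.64316118 -0.16556735  0.16912639] [ 0.04847291 -0.12914754  0.16912639] 0.038338358013340956 9.55
{'fx': 428.55066280046606, 'fy': 428.55066280046606, 'cx': 316.837897002684, 'cy': 234.79772870329828, 'eye': array([ 0.64504912, -0.09266441,  0.31192195]), 'attitude': array([ 1.63365977e+02,  1.14893818e-01, -1.62207786e+00])}
```

View pics/w3.png

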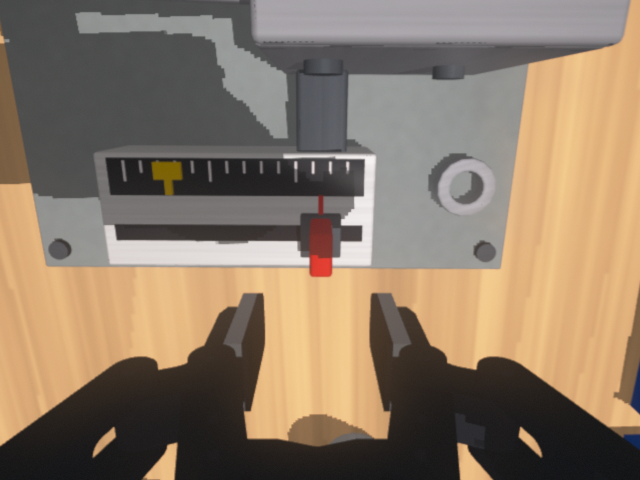

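View pics/s3.png

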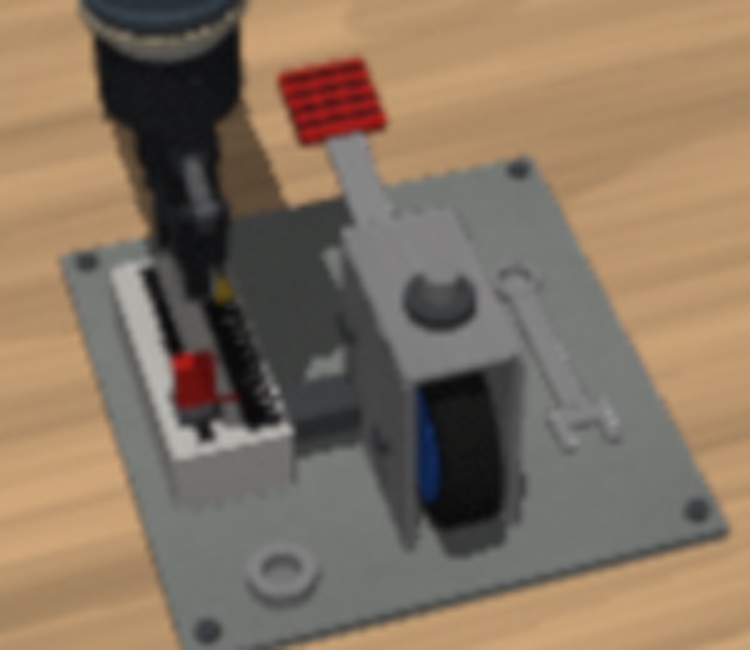

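```bash
python3 - <<'E'
from h import *
import cv2
p=cv2.imread('pics/w3.png'); cv2.imwrite('pics/w3c.png',cv2.resize(p[145:285,95:375],None,fx=2.8,fy=2.8,interpolation=cv2.INTER_CUBIC))
c=manip.get_calibration('wrist')
for n,u,v,z in [('ptr',168.5,194,.064),('idx',321,197,.064),('tabtop far',321,275,.103),('tabfoot near',321,220,.075)]: print(n,toU(pix2w(c,u,v,z)).round(4))
E
```

```text
ptr [-0.0386 -0.1063  0.064 ]
idx [ 0.0514 -0.1078  0.064 ]
tabtop far [ 0.0512 -0.1416  0.103 ]
tabfoot near [ 0.0514 -0.119   0.075 ]
```

View pics/w3c.png

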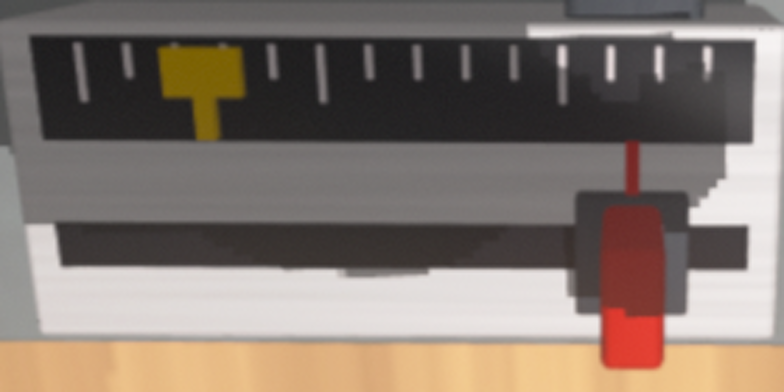

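Call:
{"fn": "servo_tool", "kwargs": {
  "motion": [
    [0.4,-0.02,0.07,0,0,0,0.45],
    [0.6,0,0,0,0,0,0.45],
    [0.6,0,0,0,0,0,0.45],
    [0.5,0,0,0,0,0,0.45],
    [0.25,0,0,0,0,0,0.45],
    [0.1,0,0,0,0,0,0.45],
    [0,0,0,0,0,0,0.45]
  ]
}}

```text
time_s: 10.48
position: [0.6468, -0.1675, 0.0712]
tcp_rot: [-4.6, 90.0, -6.3]
ft_force: [-0.3, 0.6, 0.4]
finger_gap: 0.0384
```

```bash
python3 - <<'E'
from h import *
p,d=manip.camera('wrist'); cv2.imwrite('pics/w4.png',p[:,:,::-1]); 
s=manip.observe(); print(s['ft_force'],s['position'],toU(s['position']),s['finger_gap'],s['time_s'])
E
```

```text
[ 0.45256029  0.15022294 -0.42089643] [ 0.64692224 -0.16754855  0.07152348] [ 0.05229564 -0.13100696  0.07152348] 0.038793288324149834 10.525
```

View pics/w4.png

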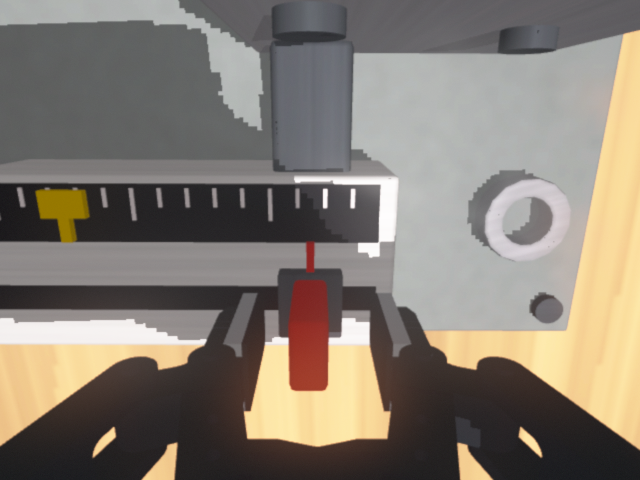

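Call:
{"fn": "servo_tool", "kwargs": {
  "motion": [
    [0,0,-0.05,0,0,0,0.3],
    [0,0,0,0,0,0,0.2],
    [0,0,0,0,0,0,0.12],
    [0,0,0,0,0,0,0.05],
    [0,0,0,0,0,0,0.05]
  ],
  "squeeze": 20
}}

```text
time_s: 11.15
position: [0.6447, -0.1676, 0.0714]
tcp_rot: [-23.2, 90.0, -25.0]
ft_force: [-1.4, 0.6, 5.4]
finger_gap: 0.0117
```

```bash
python3 - <<'E'
from h import *
c=manip.get_calibration('wrist')
p,d=manip.camera('wrist'); crop(p,0,150,400,240,2,'pics/w5.png')
s=manip.observe(); print(s['ft_force'],s['position'],toU(s['position']),s['finger_gap'],s['time_s'],c['eye'])
E
```

```text
[-1.26751919 -0.42023926  6.19590229] [ 0.64470704 -0.16756353  0.07137688] [ 0.05008207 -0.13109306  0.07137688] 0.011525490994446063 11.2 [ 0.64687797 -0.09468373  0.21508271]
```

View pics/w5.png

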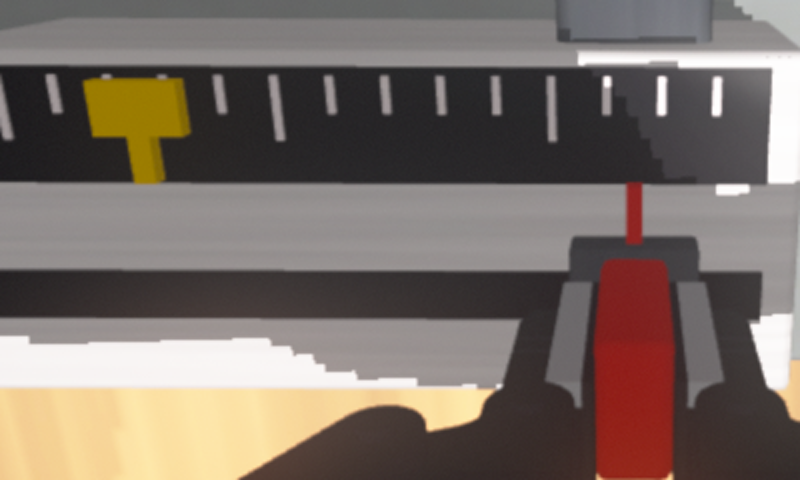

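```bash
python3 - <<'E'
from h import *
c=manip.get_calibration('wrist')
for n,u,v,z in [('ptr',74.3,241.5,.064),('idx',317,242,.064)]: print(n,toU(pix2w(c,u,v,z)).round(4))
E
```

```text
ptr [-0.0395 -0.1062  0.064 ]
idx [ 0.0502 -0.1063  0.064 ]
```

Call:
{"fn": "servo_tool", "kwargs": {
  "motion": [
    [-0.02,0,-0.1,0,0,0,0.05],
    [0,0,-0.3,0,0,0,0.05],
    [0,0,-0.4,0,0,0,0.05],
    [0,0,-0.4,0,0,0,0.05],
    [0,0,-0.4,0,0,0,0.05],
    [0,0,-0.35,0,0,0,0.05],
    [0,0,-0.2,0,0,0,0.05],
    [0,0,0,0,0,0,0.05]
  ]
}}

```text
time_s: 12.2
position: [0.5572, -0.1646, 0.0714]
tcp_rot: [171.6, 89.9, 169.8]
ft_force: [-1.5, 1.8, -5.6]
finger_gap: 0.0119
```

```bash
python3 - <<'E'
from h import *
c=manip.get_calibration('wrist')
p,d=manip.camera('wrist'); crop(p,200,150,200,120,4,'pics/w6.png')
s=manip.observe(); print(s['ft_force'],s['position'],toU(s['position']),s['finger_gap'],s['time_s'],c['eye'])
E
```

```text
[-1.60040075  1.63220068 -6.49883372] [ 0.5576636  -0.16463366  0.07142733] [-0.03701057 -0.13095954  0.07142733] 0.011306969278976627 12.25 [ 0.55974243 -0.09180689  0.21516292]
```

View pics/w6.png

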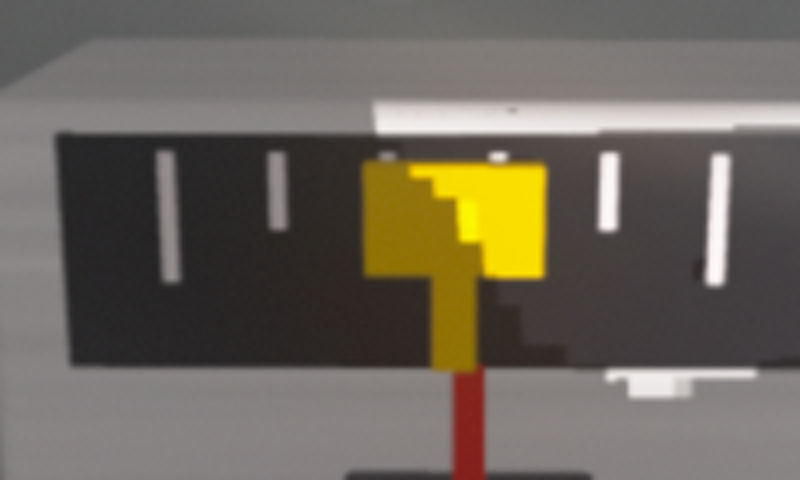

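Call:
{"fn": "servo_tool", "kwargs": {
  "motion": [
    [0,0,-0.02,0,0,0,0.05],
    [-0.01,0,-0.015,0,0,0,0.05],
    [0,0,0,0,0,0,0.05]
  ]
}}

```text
time_s: 12.62
position: [0.557, -0.1646, 0.0715]
tcp_rot: [148.6, 89.9, 146.9]
ft_force: [1.4, 1.3, -15.7]
finger_gap: 0.012
```

```bash
python3 - <<'E'
from h import *
p,d=manip.camera('wrist'); crop(p,200,150,200,120,4,'pics/w7.png')
s=manip.observe(); print(s['ft_force'],s['position'],toU(s['position']),s['finger_gap'],s['time_s'])
E
```

```text
[  2.41705951   2.21070047 -17.56344533] [ 0.55695382 -0.16457876  0.07149681] [-0.03772174 -0.13092745  0.07149681] 0.012014243808385991 12.675
```

View pics/w7.png

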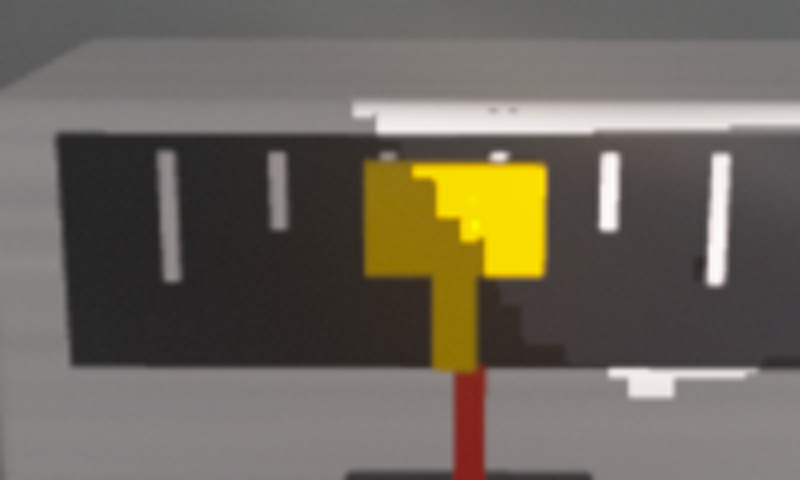

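Call:
{"fn": "servo_tool", "kwargs": {
  "motion": [
    [0.025,0,0,0,0,0,0.05],
    [0,0,-0.015,0,0,0,0.05],
    [0,0,0,0,0,0,0.05]
  ]
}}

```text
time_s: 13.05
position: [0.5571, -0.1646, 0.0715]
tcp_rot: [4.8, 89.9, 3.1]
ft_force: [2.1, 2.2, -8.2]
finger_gap: 0.0114
```

```bash
python3 - <<'E'
from h import *
p,d=manip.camera('wrist'); crop(p,200,150,200,120,4,'pics/w8.png')
s=manip.observe(); print(s['ft_force'],s['position'],toU(s['position']),s['finger_gap'],s['time_s'])
E
```

```text
[ 1.19013071  2.52381537 -8.33398582] [ 0.55706118 -0.16459196  0.07143303] [-0.03761401 -0.1309372   0.07143303] 0.011608314015228518 13.1
```

View pics/w8.png

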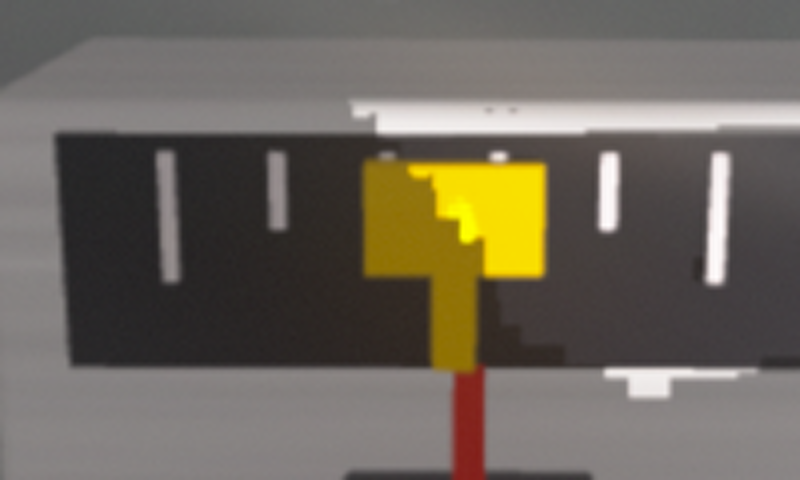

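Call:
{"fn": "servo_tool", "kwargs": {
  "motion": [
    [0.025,0,0,0,0,0,0.05],
    [0,0,-0.03,0,0,0,0.05],
    [0,0,0,0,0,0,0.05],
    [0,0,0,0,0,0,0.05]
  ]
}}

```text
time_s: 13.6
position: [0.5566, -0.1646, 0.0713]
tcp_rot: [-5.2, 89.8, -6.9]
ft_force: [0.8, 4.5, 6.7]
finger_gap: 0.012
```

```bash
python3 - <<'E'
from h import *
p,d=manip.camera('wrist'); crop(p,200,150,200,120,4,'pics/w9.png')
s=manip.observe(); print(s['ft_force'],s['position'],toU(s['position']),s['finger_gap'],s['time_s'])
E
```

```text
[1.1862794  3.48366898 7.23858803] [ 0.55662074 -0.16460953  0.0713099 ] [-0.03805366 -0.13096891  0.0713099 ] 0.011799701979121861 13.65
```

View pics/w9.png

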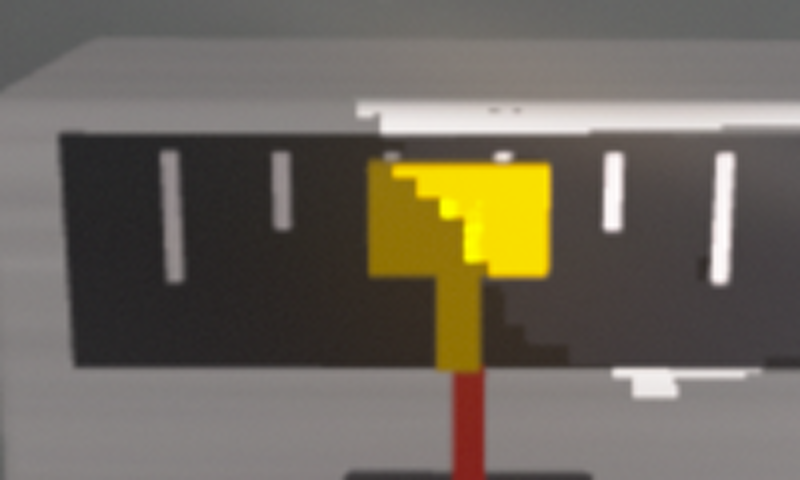

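Call:
{"fn": "servo_tool", "kwargs": {
  "motion": [
    [-0.012,0,-0.03,0,0,0,0.05],
    [0,0,-0.02,0,0,0,0.05],
    [0,0,0,0,0,0,0.05],
    [0,0,0,0,0,0,0.05]
  ]
}}

```text
time_s: 14.15
position: [0.5541, -0.1645, 0.0713]
tcp_rot: [-1.3, 89.9, -3.0]
ft_force: [0.7, 3.2, 6.6]
finger_gap: 0.0118
```

```bash
python3 - <<'E'
from h import *
p,d=manip.camera('wrist'); crop(p,200,150,200,120,4,'pics/w10.png')
s=manip.observe(); print(s['ft_force'],s['position'],toU(s['position']),s['finger_gap'],s['time_s'])
E
```

```text
[0.86158806 3.0784008  6.86074364] [ 0.55406523 -0.16454344  0.07131658] [-0.04060997 -0.1309849   0.07131658] 0.01179906858070835 14.2
```

View pics/w10.png

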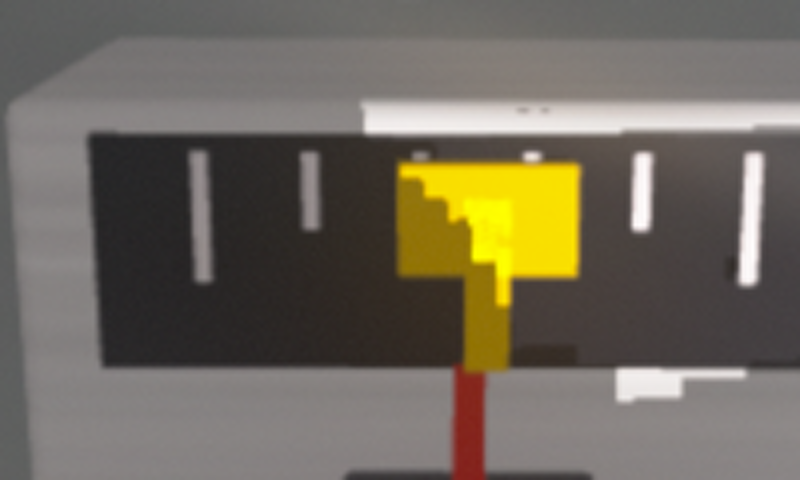

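Call:
{"fn": "servo_tool", "kwargs": {
  "motion": [
    [-0.005,0,0.02,0,0,0,0.05],
    [0,0,0.02,0,0,0,0.05],
    [0,0,0,0,0,0,0.05],
    [0,0,0,0,0,0,0.05]
  ]
}}

```text
time_s: 14.7
position: [0.5549, -0.1646, 0.0713]
tcp_rot: [-48.0, 90.0, -49.7]
ft_force: [-1.5, 4.4, 7.2]
finger_gap: 0.0115
```

```bash
python3 - <<'E'
from h import *
p,d=manip.camera('wrist'); crop(p,200,150,200,120,4,'pics/w11.png')
s=manip.observe(); print(s['ft_force'],s['position'],toU(s['position']),s['finger_gap'],s['time_s'])
E
```

```text
[-1.16005617  3.98268519  7.40821188] [ 0.55488002 -0.16456714  0.07130478] [-0.03979485 -0.13098243  0.07130478] 0.011679230957316385 14.75
```

View pics/w11.png

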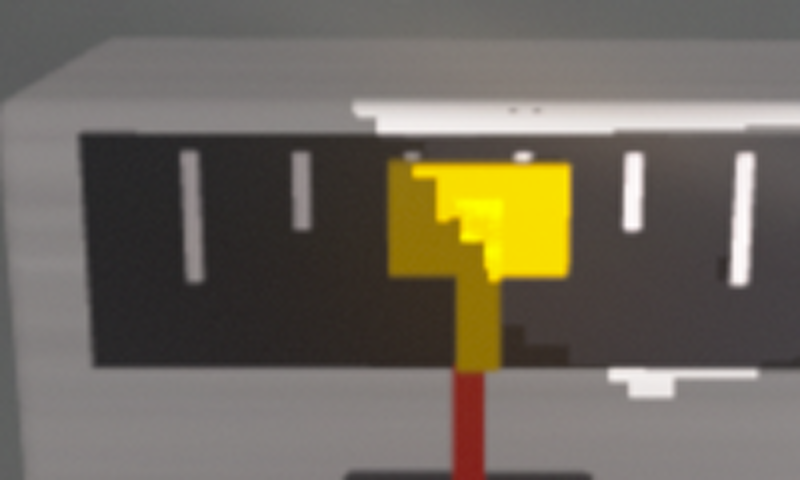

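Call:
{"fn": "servo_tool", "kwargs": {
  "motion": [
    [-0.005,0,0.01,0,0,0,0.05],
    [0,0,0.01,0,0,0,0.05],
    [0,0,0,0,0,0,0.05]
  ]
}}

```text
time_s: 15.12
position: [0.5554, -0.1646, 0.0713]
tcp_rot: [177.9, 90.0, 176.2]
ft_force: [-0.5, 4.2, 6.5]
finger_gap: 0.0118
```

```bash
python3 - <<'E'
from h import *
p,d=manip.camera('wrist'); crop(p,200,150,200,120,4,'pics/w12.png')
s=manip.observe(); print(s['ft_force'],s['position'],toU(s['position']),s['finger_gap'],s['time_s'])
E
```

```text
[-1.59391436  4.23087307  5.91506126] [ 0.5553924  -0.16459461  0.07132513] [-0.03928185 -0.13099343  0.07132513] 0.011625075074493065 15.175
```

View pics/w12.png

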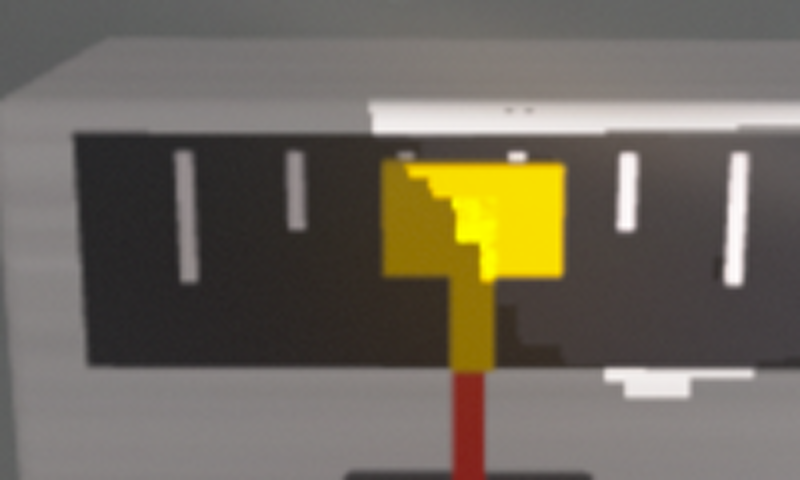

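Call:
{"fn": "servo_tool", "kwargs": {
  "motion": [
    [0,0,0.008,0,0,0,0.05],
    [0,0,0,0,0,0,0.05],
    [0,0,0,0,0,0,0.25],
    [0,0,0,0,0,0,0.4],
    [0,0,0,0,0,0,0.4]
  ]
}}

```text
time_s: 15.8
position: [0.5559, -0.1652, 0.0709]
tcp_rot: [-145.9, 90.0, -147.7]
ft_force: [0.2, -0.8, -0.1]
finger_gap: 0.0339
```

```bash
python3 - <<'E'
from h import *
p,d=manip.camera('wrist'); crop(p,200,150,200,150,4,'pics/w13.png')
s=manip.observe(); print(s['ft_force'],s['position'],toU(s['position']),s['finger_gap'],s['time_s'])
E
```

```text
[ 0.03598508 -0.87799275  0.34782477] [ 0.55591559 -0.1650846   0.07086936] [-0.03874319 -0.13146637  0.07086936] 0.034271786799386514 15.85
```

View pics/w13.png

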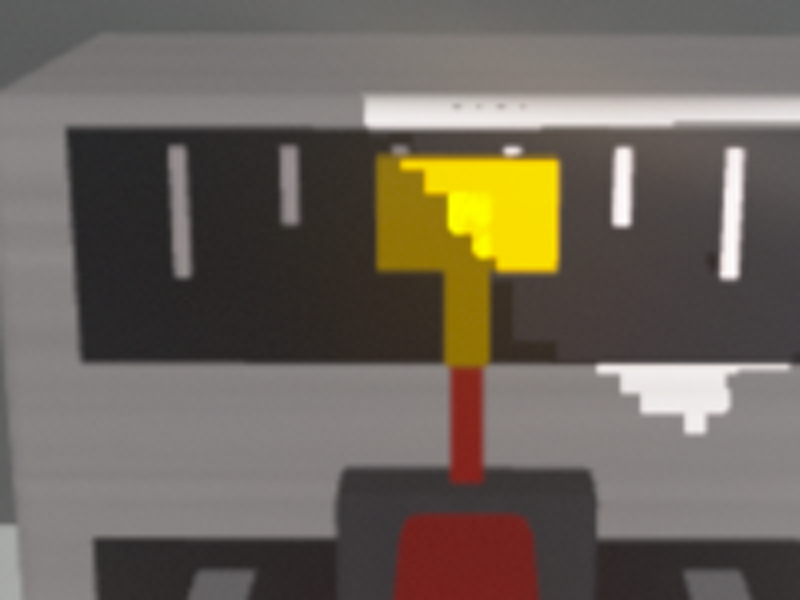

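Now level: pointer tip centre x≈467, index x≈467. I'll retreat straight up and check.

Call:
{"fn": "servo_tool", "kwargs": {
  "motion": [
    [-0.1,0,0,0,0,0,0.4],
    [-0.4,0,0,0,0,0,0.4],
    [-0.8,0,0,0,0,0,0.4],
    [-0.8,0,0,0,0,0,0.4],
    [-0.8,0,0,0,0,0,0.4],
    [-0.5,0,0,0,0,0,0.4],
    [0,0,0,0,0,0,0.4]
  ]
}}

```text
time_s: 16.73
position: [0.557, -0.1649, 0.2096]
tcp_rot: [-13.6, 89.8, -15.3]
ft_force: [-0.6, 0.4, -0.1]
finger_gap: 0.0343
```

```bash
python3 - <<'E'
from h import *
c=manip.get_calibration('wrist');p,d=manip.camera('wrist'); crop(p,160,120,260,190,3,'pics/w14.png')
s=manip.observe(); print(s['ft_force'],toU(s['position']),s['time_s'])
p,d=manip.camera('scene'); crop(p,240,200,150,140,5,'pics/s14.png')
E
```

```text
[-0.49503355 -0.3853873  -0.13451422] [-0.03829927 -0.13120773  0.20821664] 16.775
```

View pics/w14.png

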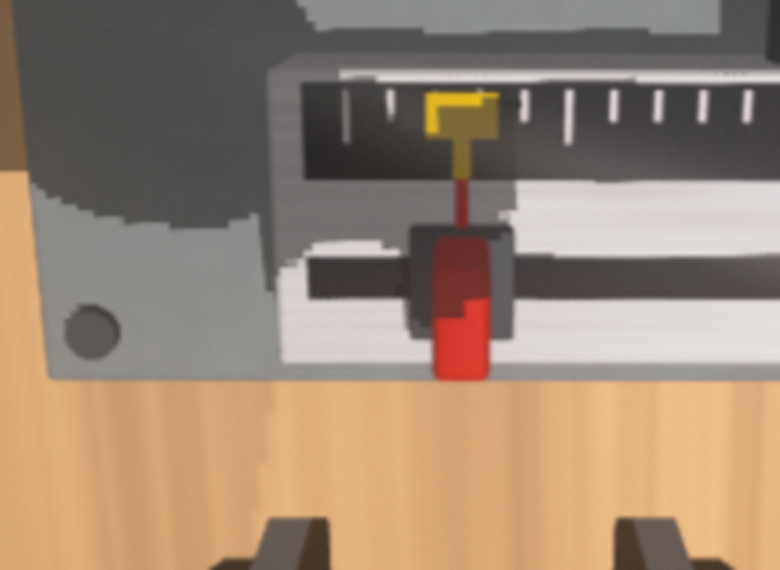

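View pics/s14.png

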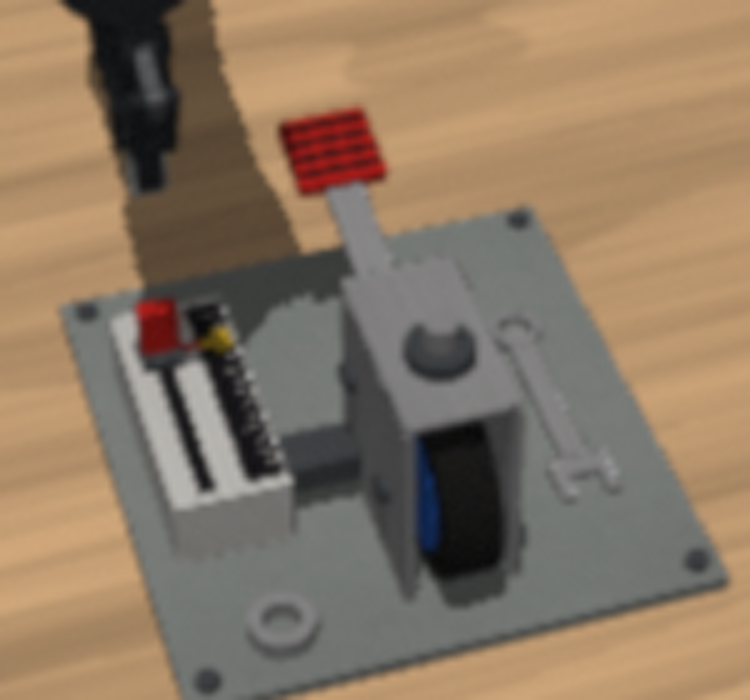

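```bash
python3 -c "
from workcell import manip
print(manip.job_done())"
```

```text
the job is handed in; nothing more can be done
None
```

The brake check is done and handed in at about 17 s: the pedal is down with the brake on, and the red marker is level with the yellow pointer.

- **Pedal:** I pressed the pad with the shut gripper. It moved freely at about 3 to 4 N, then firmed up over the last 4 to 6 mm. I stopped at 12.8 N, after roughly 25 mm of travel, and let go straight upward. The pedal stayed down. The highest force I read while pressing was 12.8 N, well below the 20 N that would strain the brake.
- **Marker:** I gripped it by its tab and slid it about 90 mm towards the pointer. Small moves stuck and slipped, so it overshot by about 1.6 mm and I brought it back. The upward pull on the marker briefly reached about 17 N while I was adjusting it.
- **Last checks:** After release, the close-up wrist picture and the one taken after retreating both show the index line in line with the pointer tip, to about 0.3 mm. Both sit at about 25 to 26 mm on the scale. The gripper is clear with no contact force, and the spanner and collar have not moved. I did not check the items off the plate again at the end.
- **Disagreements:** The top and wrist cameras disagreed by 1 to 4 mm on absolute positions, so I aligned the marker and pointer within single wrist pictures.

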